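# Restock the table spice caddies and stack the emptied carrier

## Task

Complete the three bare-wood table caddies so that each holds a red, a yellow and a green jar: take the refilled jars out of the blue carrier one by one and stand each upright in the empty compartment of the caddy that lacks that colour, setting it down rather than dropping it. When all three caddies are full, stack the emptied blue carrier squarely on the pile of empty blue carriers. Leave the table caddies with their jars, the pile and the beaker standing where they are, and let go of everything.

Things in the scene. Friction and masses are not known exactly. Their poses are not given: they have to be found in the camera images.
- red_jar_mid (a point): Loose spice jar with a red lid (paprika), 42 across, 90 high, about 0.14 kg, straight-sided. Point: its centre, 45 above its foot; z up. It starts in any one of the blue carrier's three compartments, foot 5 above the counter, upper 63 clear of the rim. Only 6 free around it below the rim: grip it above its centre, fingers either side of the carrier (across its x).
- yellow_jar_mid (a point): Loose spice jar with a yellow lid (curry), 42 across, 90 high, about 0.14 kg, straight-sided. Point: its centre, 45 above its foot; z up. It starts in any one of the blue carrier's three compartments, foot 5 above the counter, upper 63 clear of the rim. Only 6 free around it below the rim: grip it above its centre, fingers either side of the carrier (across its x).
- green_jar_mid (a point): Loose spice jar with a green lid (dried herbs), 42 across, 90 high, about 0.14 kg, straight-sided. Point: its centre, 45 above its foot; z up. It starts in any one of the blue carrier's three compartments, foot 5 above the counter, upper 63 clear of the rim. Only 6 free around it below the rim: grip it above its centre, fingers either side of the carrier (across its x).
- red_gap (a point): Empty compartment (+y end) of the bare-wood caddy that holds a yellow and a green jar (tops 95 above counter) and lacks red. Loose caddy, 0.55 kg, 64 wide (x), 182 long (y), 32 high, floor and walls 5; three compartments 54 x 54 in a row, centres 59 apart along y. Point: floor centre of the empty one, 5 above the counter, 27 below the rim; z up. A jar standing there has its centre 45 above it.
- yellow_gap (a point): Empty compartment (middle) of the bare-wood caddy that holds a red and a green jar (tops 95 above counter) and lacks yellow. Loose caddy, 0.55 kg, 64 wide (x), 182 long (y), 32 high, floor and walls 5; three compartments 54 x 54 in a row, centres 59 apart along y. Point: floor centre of the empty one, 5 above the counter, 27 below the rim; z up. A jar standing there has its centre 45 above it.
- green_gap (a point): Empty compartment (-y end) of the bare-wood caddy that holds a red and a yellow jar (tops 95 above counter) and lacks green. Loose caddy, 0.55 kg, 64 wide (x), 182 long (y), 32 high, floor and walls 5; three compartments 54 x 54 in a row, centres 59 apart along y. Point: floor centre of the empty one, 5 above the counter, 27 below the rim; z up. A jar standing there has its centre 45 above it.
- carrier_mid (a point): Blue-painted carrier with the three refilled jars: a loose open box, 64 wide (x), 182 long (y), 32 high, about 0.22 kg, standing on the counter; three 54 x 54 compartments in a row, centres 59 apart along y, floor and walls 5. Point: its centre, 16 above its underside; z up. Once empty, grip it from above across its 64 width, at mid-length.
- pile_top (a point): Pile of two empty blue carriers, one squarely on the other: 64 wide (x), 182 long (y), 64 high, about 0.55 kg, loose on the counter. Point: centre of the pile at the level of its upper rim, 64 above the counter; z up. A carrier stacked on it rests flat on this rim, its centre 16 above this point; either way round will do.
- beaker_mid (a point): Aluminium beaker, 52 across, 62 high, standing with a small wooden scoop on a thin (5) patterned board, 140 x 220, that lies among the caddies. Not part of the job: leave it standing where it is. Point: its centre, half-way up.

How it is judged:
By the outcome, as a careful person would: the job done as asked, in the order asked, and still so for the second after the job is handed in, with the robot touching nothing.
It also fails if it takes over 96 s, if anything falls off the work surface, if the arm or the gripper's body presses on something with over 40 N, if the wrist force passes 120 N, or if a joint passes its speed limit or range.

## Robot

A 6-joint arm with a two-finger parallel gripper is mounted at the origin on the work surface. World frame = base frame: x ahead of the robot, y to its left, z up, the work surface at z = 0. Lengths are in mm, angles in degrees, forces in N, time in s.
With the tool pointing down it reaches from about 350 to 850 mm from the base axis. Payload 8.1 kg.
Tool frame: the origin (TCP) lies midway between the tips of the shut fingers; the grasp point (between the pads) lies 19 mm behind it (r.grasp_offset is the distance from the TCP to the grasp point, in mm); z points along the fingers, x is the direction in which the jaws open and shut, and the axes are right-handed (so a half turn about z gives the same grasp; the last joint's range is limited). The gripper opens to 85 mm and grips with 20 to 120 N. Pads are 22 mm wide; open, the fingers measure 114 mm over their backs; the gripper's body (76 mm by 85 mm) begins 54 mm behind the grasp point. The pads swing forward as they close: fully open they stand 13 mm farther back than shut.
Start: joints at [65.523, 7.471, 85.268, -0, 87.261, -4.893], TCP at [201.089, 565.304, 231.292] pointing down, gripper open.
Joint ranges: [-169.43, 169.43], [-51.17, 129.36], [1.28, 143.12], [-76.62, 256.62], [0, 156.53], [-152.29, 152.29]. Speed limits (degrees/s): [136.94, 136.94, 159.86, 180, 180, 180].

## Interface

Orientations are given as [roll, pitch, yaw] about the fixed x, y, z axes, in that order (R = Rz(yaw) Ry(pitch) Rx(roll)).
In Python, from bench import r, optics, hand_in gives the robot as it stands.
- The arm moves only by the shell command python3 -m pendant 'ROWS' [FORCE]. ROWS is JSON, a list of rows, each a list of 5 numbers: the opening, from 0 (shut) to 1 (fully open), then the shift along the tool's x, y, z in mm, then the turn about the tool's z in degrees. A call has 1 to 10 rows; each row shifts and turns the commanded pose from where the row before left it, along the tool's axes as they then stand; what a row does not reach is not made up. A row lasts 1/10 s, in which the tool goes at most 50 mm and 8.59 degrees, less where a joint would pass 70% of its speed; a pose out of reach is approached as far as the arm can. A call with a gripper value outside its range is refused whole. The fingers move at their own pace and stop on an object; FORCE is the grip in N (left out, the last holds). Time passes only in rows, so rows that do not move let the fingers close. It gives the time, the measured TCP pose, the force and the opening at its end, in the units of the state.
- r.sense(): the state, without advancing time (a new reading comes with each control period).
- optics.snapshot(name): name is "side" or "top"; returns (picture, depth): 384x512x3 uint8, blue, green, red; 384x512 float32, mm along the optical axis (not along the pixel's ray), 0 where there is no reading.
- optics.camera_params(name): a dict with "camera_matrix" (3x3 intrinsics, pixels), "k1" (the pictures are not rectified: a ray, as slopes to the right and down, at radius r is drawn at 1 + k1 r^2 times it, then the intrinsics apply), "eye" and "orientation" of the camera in the world. Camera axes: x right, y down, z forward; pixel columns grow to the right and rows downward; lengths in mm; the calibration is good to about 2 mm. A picture is of the moment at which its call begins. camera_params takes no time and is no camera call.
- hand_in(): hands the job in, once; it reports no verdict.
Trained networks look in the newest picture that a camera, given by its name, has taken for a name from the list of things; names that differ only in an ending like _2 or _b are one class to them, and where a whole thing is asked for, a point or a joint stands for the part that bears it (a point fixed in the world has none). Each returns a list of dicts, best first, with "score" (0 to 1); they miss things now and then, are a little off and sometimes report something else, mostly with a low value. They report only what shows in the picture. A call takes as long as a camera call.
- optics.search_frame(camera, query): "at" ([x, y, z] in mm, in world coordinates, good to about 4 mm: the middle of the surface that is visible of it).
The state is a dict: "time": time; "joint_pos": joint angles; "qd": joint speeds; "joint_efforts": joint torques, N m; "tool_pos": TCP position; "tcp_rot": TCP orientation; "ft_force": force on the tool from outside, world axes, zero at the start; "wrist_torque": the same for the moment, N m; "finger_gap": finger opening in mm.
Only numpy, scipy, OpenCV 4.12 (cv2) and the standard library are available. Lean on these libraries where they do the work, as an engineer would, in place of code of your own. Each camera call takes 0.05 s, during which the arm holds its last target. There are 200 camera calls.

## Working session

There is one attempt and no reset: what is moved stays moved. The work goes in short steps, Python scripts to look and compute and a shell command to move; the robot and the scene stay as the last step left them, time stands still between calls to the robot, and variables do not carry over. Pictures are saved under pics/ and viewed, about 12 in all and at most 16, crops included, and the job is handed in when it is done.

```bash
ls; mkdir -p pics
python3 - <<'E'
from bench import r, optics
import cv2,numpy as np
print(r.sense()); print(r.grasp_offset)
for n in ("top","side"):
    p,d=optics.snapshot(n); cv2.imwrite(f"pics/{n}0.png",p); np.save(f"pics/{n}0.npy",d)
    print(n,optics.camera_params(n))
    for q in ["red_jar_mid","yellow_jar_mid","green_jar_mid","red_gap","yellow_gap","green_gap","carrier_mid","pile_top","beaker_mid"]:
        print(q,[(np.round(x["at"]).tolist(),round(x["score"],2)) for x in optics.search_frame(n,q)[:4]])
E
```

```text
pics
{'time': 0.0, 'joint_pos': array([ 6.55220042e+01,  7.51571805e+00,  8.53318776e+01,  9.26888226e-04,
        8.72600741e+01, -4.89338669e+00]), 'qd': array([ 0.00890001,  0.03781698, -0.0166842 ,  0.0241219 ,  0.03535098,
       -0.00826983]), 'joint_efforts': array([-1.08735101e-03, -5.69415343e+01, -5.00541544e+01, -2.98358373e-04,
        1.50267337e-02,  1.77766810e-05]), 'tool_pos': array([200.86264414, 564.78491665, 230.21316114]), 'tcp_rot': array([-1.79989893e+02,  1.07198278e-01,  7.04153552e+01]), 'ft_force': array([ 0.97583287,  0.29470629, -0.35791504]), 'wrist_torque': array([ 0.05739531, -0.01978528, -0.03860189]), 'finger_gap': 85.37619828723}
18.700000000000003
top {'camera_matrix': array([[374.49284418,   0.        , 259.9610221 ],
       [  0.        , 374.49284418, 193.36443123],
       [  0.        ,   0.        ,   1.        ]]), 'k1': 0.023164299474441284, 'eye': array([373.01367444,   2.52421877, 966.61601359]), 'orientation': array([-168.50963074,    0.30487245,  -89.81548351])}
red_jar_mid [([593.0, 299.0, 90.0], 0.68)]
yellow_jar_mid [([601.0, 238.0, 9
[... 373 characters left out ...]
mera_matrix': array([[361.18070375,   0.        , 256.19333557],
       [  0.        , 361.18070375, 188.3567325 ],
       [  0.        ,   0.        ,   1.        ]]), 'k1': 0.002344868264431847, 'eye': array([524.41924568, 627.71688747, 462.79426504]), 'orientation': array([-121.07932122,    0.7075562 , -177.53112815])}
red_jar_mid [([595.0, 322.0, 74.0], 0.96)]
yellow_jar_mid [([602.0, 262.0, 93.0], 0.65)]
green_jar_mid [([614.0, 203.0, 94.0], 0.72)]
red_gap [([614.0, 18.0, 31.0], 0.72)]
yellow_gap [([466.0, -173.0, 45.0], 0.8)]
green_gap [([614.0, 18.0, 33.0], 0.37)]
carrier_mid [([597.0, 319.0, 28.0], 0.76)]
pile_top [([457.0, 298.0, 38.0], 0.8)]
beaker_mid [([434.0, 70.0, 49.0], 0.68)]
```

View pics/top0.png

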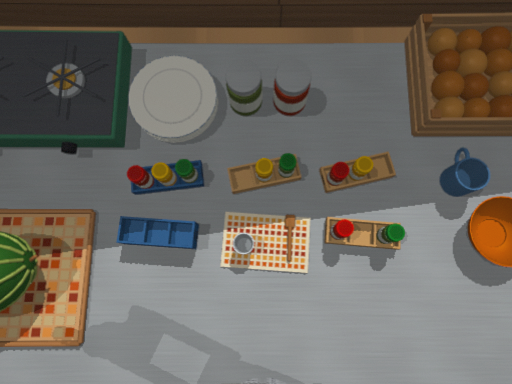

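View pics/side0.png

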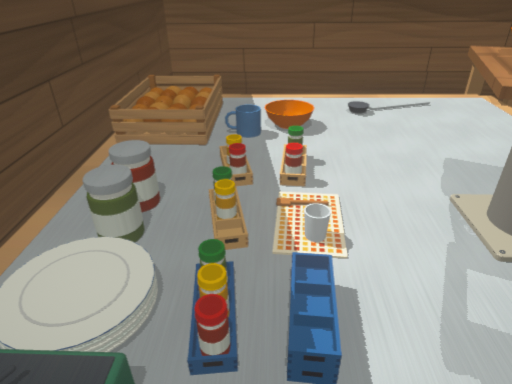

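```bash
cat > h.py <<'E'
import numpy as np,cv2
from bench import r,optics
from scipy.spatial.transform import Rotation as R
def cloud(n,d):
    P=optics.camera_params(n);K=P["camera_matrix"];k=P["k1"]
    v,u=np.mgrid[:384,:512].astype(float)
    a=(u-K[0,2])/K[0,0];b=(v-K[1,2])/K[1,1];x,y=a.copy(),b.copy()
    for _ in range(8):
        s=1+k*(x*x+y*y);x,y=a/s,b/s
    p=np.dstack([x*d,y*d,d])
    w=p@R.from_euler('xyz',P["orientation"],degrees=True).as_matrix().T+P["eye"]
    w[d==0]=np.nan
    return w
def top(n="top"):
    p,d=optics.snapshot(n);return p,cloud(n,d)
def jar(w,x,y,z0=86,z1=105,rad=35):
    q=w.reshape(-1,3);m=(q[:,2]>z0)&(q[:,2]<z1)&(np.hypot(q[:,0]-x,q[:,1]-y)<rad)
    c,ra=cv2.minEnclosingCircle(q[m,:2].astype(np.float32))
    return np.round(c,1),round(ra,1),np.round(np.nanmedian(q[m,2]),1),m.sum()
def rim(w,x,y,yaw,z0,z1,show=True):
    """fit 64x182 box: minimise outside + edge distance on rim-height points"""
    q=w.reshape(-1,3);m=(q[:,2]>z0)&(q[:,2]<z1)&(abs(q[:,0]-x)<75)&(abs(q[:,1]-y)<115)
    p=q[m,:2]
    from scipy.optimize import least_squares
    def lines(t):
        c,s=np.cos(t[2]),np.sin(t[2]);e=p-t[:2]
        X=e[:,0]*c+e[:,1]*s;Y=-e[:,0]*s+e[:,1]*c
        # distance to nearest wall centreline
        dx=np.abs(np.abs(X)-29.5);dy=np.min([abs(abs(Y)-88.5),abs(abs(Y)-29.5)],0)
        out=np.maximum(abs(X)-32,0)+np.maximum(abs(Y)-91,0)
        return np.maximum(np.minimum(dx,dy)-2.5,0)+out
    best=None
    for dx in(-8,0,8):
      for dy in(-15,0,15):
       for da in(-5,0,5):
        f=least_squares(lines,[x+dx,y+dy,np.radians(yaw+da)],loss='soft_l1',f_scale=2,x_scale=[1,1,.01])
        if best is None or f.cost<best.cost:best=f
    t=best.x;return np.round(t[:2],1),round(np.degrees(t[2]),2),round(best.cost/len(p),3),len(p),np.round(np.median(q[m,2]),1)
def off(t,yaw,y):
    a=np.radians(yaw);return np.round([t[0]-y*np.sin(a),t[1]+y*np.cos(a)],1)
E
python3 - <<'E'
from h import *
w=cloud("top",np.load("pics/top0.npy"))
for c in [(593,299),(601,238),(608,188)]: print("jar",jar(w,*c))
for px in [(265,174),(357,172),(363,233),(167,177),(158,233)]: print(np.round(w[px[1],px[0]]))
z=w[:,:,2];print("floor",np.nanmedian(z[abs(z)<12]))
b=w[150:215,150:400];
for n,c in dict(carrier=(590,240,0),redc=(610,0,0),greenc=(610,-230,0),yelc=(464,-256,0)).items(): print(n,rim(w,*c,25,40))
print("pile",rim(w,460,265,0,56,72))
# image of rim-level
m=np.zeros((384,512),np.uint8);m[(z>25)&(z<40)]=120;m[(z>56)&(z<72)]=190;m[(z>86)&(z<105)]=255
cv2.imwrite("pics/m.png",cv2.resize(m[130:270,100:420],None,fx=2.5,fy=2.5,interpolation=0))
E
```

```text
jar (array([599.2, 296.5]), 32.2, np.float64(94.4), np.int64(255))
jar (array([605.8, 237.5]), 33.0, np.float64(94.3), np.int64(277))
jar (array([616.3, 194.2]), 21.2, np.float64(94.2), np.int64(235))
[598.  -4.  93.]
[ 609. -231.   70.]
[ 465. -255.    8.]
[595. 236.  74.]
[461. 260.  37.]
floor -0.10600900594920404
carrier (array([609.2, 253.8]), np.float64(7.28), np.float64(2.122), 440, np.float64(30.9))
redc (array([619.2,  -0.8]), np.float64(12.68), np.float64(1.171), 474, np.float64(30.8))
greenc (array([ 624. , -244.9]), np.float64(13.16), np.float64(1.593), 486, np.float64(31.1))
yelc (array([ 465. , -250.8]), np.float64(-4.68), np.float64(1.1), 506, np.float64(30.9))
pile (array([462.3, 259.6]), np.float64(-4.08), np.float64(0.015), 591, np.float64(62.7))
```

View pics/m.png

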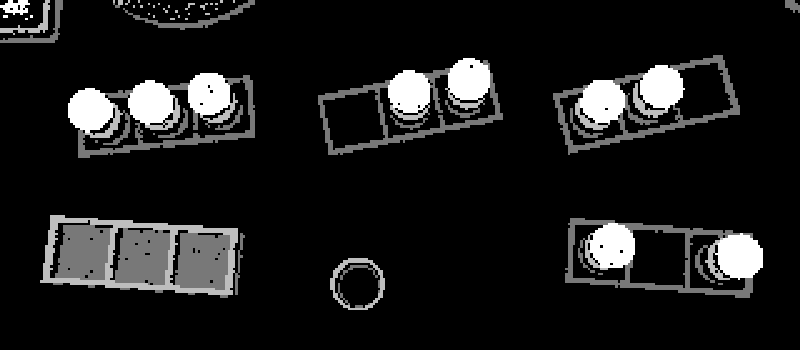

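```bash
cat >> h.py <<'E'
from scipy import ndimage
def jars(w):
    z=w[:,:,2];l,n=ndimage.label((z>88)&(z<105)&(w[:,:,0]<660)&(abs(w[:,:,1])<380));o=[]
    for i in range(1,n+1):
        q=w[l==i]
        if 120<len(q)<500:
            c,ra=cv2.minEnclosingCircle(q[:,:2].astype(np.float32));o.append((c[0],c[1],ra,len(q)))
    return np.round(o,1)
def rim2(w,x,y,yaw,J,z0=27,z1=34.5):
    v=w.copy()
    for j in J: v[np.hypot(w[:,:,0]-j[0],w[:,:,1]-j[1])<24.5]=np.nan
    return rim(v,x,y,yaw,z0,z1)
E
python3 - <<'E'
from h import *
w=cloud("top",np.load("pics/top0.npy"))
J=jars(w);print(J)
C=dict(carrier=(600,240,7,0),redc=(615,0,10,59),greenc=(615,-236,12,-59),yelc=(464,-252,-4,0))
for n,(x,y,a,o) in C.items():
    t=rim2(w,x,y,a,J);print(n,t,off(t[0],t[1],o))
E
```

```text
[[ 6.310e+02 -5.760e+01  2.090e+01  2.280e+02]
 [ 6.232e+02 -2.437e+02  2.080e+01  2.330e+02]
 [ 6.180e+02 -2.000e-01  2.060e+01  2.290e+02]
 [ 6.162e+02  1.945e+02  2.110e+01  2.300e+02]
 [ 6.073e+02  2.507e+02  2.110e+01  2.390e+02]
 [ 6.096e+02 -1.873e+02  2.120e+01  2.340e+02]
 [ 5.991e+02  3.087e+02  2.130e+01  2.350e+02]
 [ 4.695e+02 -1.902e+02  2.060e+01  2.520e+02]
 [ 4.602e+02 -3.072e+02  2.090e+01  2.600e+02]]
carrier (array([608.7, 251.2]), np.float64(7.21), np.float64(0.018), 299, np.float64(30.9)) [608.7 251.2]
redc (array([ 6.185e+02, -3.000e-01]), np.float64(12.3), np.float64(0.007), 377, np.float64(31.0)) [605.9  57.3]
greenc (array([ 623.2, -243.7]), np.float64(13.54), np.float64(0.018), 367, np.float64(31.3)) [ 637.  -301.1]
yelc (array([ 464.8, -249.3]), np.float64(-4.78), np.float64(0.005), 398, np.float64(31.0)) [ 464.8 -249.3]
```

```bash
cat >> h.py <<'E'
def plan(x,y,z,yaw,n,g=1,start=None):
    s=r.sense();p=np.array(s["tool_pos"]);psi=s["tcp_rot"][2]
    if start is not None: p,psi=np.array(start[:3]),start[3]
    st=(np.array([x,y,z])-p)/n;t=-((yaw-psi+90)%180-90)/n
    print("at",np.round(p,1),round(psi,2),"gap",round(s["finger_gap"],1),"F",np.round(s["ft_force"],1),"t",round(s["time"],2))
    o=[]
    for i in range(n):
        a=np.radians(psi-i*t)
        o.append([g,round(st[0]*np.cos(a)+st[1]*np.sin(a),1),round(st[0]*np.sin(a)-st[1]*np.cos(a),1),round(-st[2],1),round(t,2)])
    print(o)
E
python3 -c "
from h import *
plan(599,309,170,7.2,14,start=[201.1,565.3,231.3,70.415])"
```

```text
at [201.1 565.3 231.3] 70.42 gap 85.5 F [ 0.9 -1.  -0.2] t 1.0
[[1, np.float64(-7.7), np.float64(32.9), np.float64(4.4), 4.52], [1, np.float64(-5.1), np.float64(33.4), np.float64(4.4), 4.52], [1, np.float64(-2.5), np.float64(33.7), np.float64(4.4), 4.52], [1, np.float64(0.2), np.float64(33.8), np.float64(4.4), 4.52], [1, np.float64(2.9), np.float64(33.7), np.float64(4.4), 4.52], [1, np.float64(5.5), np.float64(33.4), np.float64(4.4), 4.52], [1, np.float64(8.1), np.float64(32.8), np.float64(4.4), 4.52], [1, np.float64(10.7), np.float64(32.1), np.float64(4.4), 4.52], [1, np.float64(13.2), np.float64(31.1), np.float64(4.4), 4.52], [1, np.float64(15.6), np.float64(30.0), np.float64(4.4), 4.52], [1, np.float64(17.9), np.float64(28.7), np.float64(4.4), 4.52], [1, np.float64(20.1), np.float64(27.2), np.float64(4.4), 4.52], [1, np.float64(22.2), np.float64(25.5), np.float64(4.4), 4.52], [1, np.float64(24.1), np.float64(23.7), np.float64(4.4), 4.52]]
```

```bash
sed -i 's/    print(o)/    print(np.array(o).tolist())/' h.py
python3 -m pendant '[[1,-7.7,33,4.4,4.5],[1,-5,33.4,4.4,4.5],[1,-2.5,33.7,4.4,4.5],[1,0,33.8,4.4,4.5],[1,3,33.7,4.4,4.5],[1,5.5,33.4,4.4,4.5],[1,8,32.8,4.4,4.5],[1,10.7,32,4.4,4.5],[1,13,31,4.4,4.5],[1,15.6,30,4.4,4.5]]' 40
python3 -m pendant '[[1,18,28.7,4.4,4.5],[1,20,27,4.4,4.5],[1,22,25.5,4.4,4.5],[1,24,23.7,4.4,4.5],[1,0,0,0,0],[1,0,0,0,0]]'
python3 -c "
from h import *
plan(599.1,308.7,48,7.2,5)"
```

```text
time: 2.0
tool_pos: [486.4, 381.7, 187.2]
tcp_rot: [-180.0, -0.0, 25.2]
ft_force: [-0.3, 0.8, 0.1]
finger_gap: 85.2
time: 2.6
tool_pos: [599.1, 309.2, 169.2]
tcp_rot: [-180.0, 0.1, 7.4]
ft_force: [-0.8, 0.1, -0.4]
finger_gap: 85.3
at [599.1 309.2 169.2] 7.37 gap 85.3 F [-0.8  0.1 -0.4] t 2.6
[[1.0, -0.0, 0.1, 24.2, 0.03], [1.0, -0.0, 0.1, 24.2, 0.03], [1.0, -0.0, 0.1, 24.2, 0.03], [1.0, -0.0, 0.1, 24.2, 0.03], [1.0, -0.0, 0.1, 24.2, 0.03]]
```

```bash
python3 -m pendant '[[1,0,0.5,30,0],[1,0,0,40,0],[1,0,0,35,0],[1,0,0,16,0],[1,0,0,0,0],[0.4,0,0,0,0],[0,0,0,0,0],[0,0,0,0,0],[0,0,0,0,0],[0,0,0,0,0]]' 40
python3 -c "
from h import *
plan(599.1,308.7,170,7.2,5,g=0)"
```

```text
time: 3.6
tool_pos: [600.4, 310.0, 51.4]
tcp_rot: [-179.9, -0.2, 7.4]
ft_force: [-0.8, -0.7, 7.1]
finger_gap: 41.2
at [600.4 310.   51.4] 7.42 gap 41.2 F [-0.8 -0.7  7.1] t 3.6
[[0.0, -0.3, 0.2, -23.7, 0.04], [0.0, -0.3, 0.2, -23.7, 0.04], [0.0, -0.3, 0.2, -23.7, 0.04], [0.0, -0.3, 0.2, -23.7, 0.04], [0.0, -0.3, 0.2, -23.7, 0.04]]
```

```bash
python3 -m pendant '[[0,0,0,-10,0],[0,0,0,-25,0],[0,0,0,-35,0],[0,0,0,-35,0],[0,0,0,-15,0],[0,0,0,0,0]]'
python3 -c "
from h import *
plan(605.9,57.3,168,12.3,8,g=0)"
```

```text
time: 4.2
tool_pos: [600.9, 310.1, 172.8]
tcp_rot: [-179.9, -0.4, 7.4]
ft_force: [-0.2, -0.3, -1.1]
finger_gap: 41.0
at [600.9 310.1 172.8] 7.41 gap 41.0 F [-0.2 -0.3 -1.1] t 4.2
[[0.0, -3.5, 31.4, 0.6, -0.61], [0.0, -3.8, 31.4, 0.6, -0.61], [0.0, -4.1, 31.3, 0.6, -0.61], [0.0, -4.5, 31.3, 0.6, -0.61], [0.0, -4.8, 31.2, 0.6, -0.61], [0.0, -5.1, 31.2, 0.6, -0.61], [0.0, -5.5, 31.1, 0.6, -0.61], [0.0, -5.8, 31.1, 0.6, -0.61]]
```

```bash
python3 -m pendant '[[0,-3.5,20,0,-0.6],[0,-3.8,31.4,0,-0.6],[0,-4,36.3,0,-0.6],[0,-4.5,36.3,0,-0.6],[0,-4.8,36,0,-0.6],[0,-5,36,0,-0.6],[0,-5.5,33,0,-0.6],[0,-5.8,19,0,-0.6],[0,0,0,0,0],[0,0,0,0,0]]'
python3 - <<'E'
from h import *
plan(605.9,58,54,12.3,5,g=0)
p,w=top("side"); cv2.imwrite("pics/s1.png",p[100:280,150:390].repeat(3,0).repeat(3,1))
E
```

```text
time: 5.2
tool_pos: [602.5, 58.4, 166.6]
tcp_rot: [-179.9, 0.2, 12.1]
ft_force: [0.2, 0.8, -0.9]
finger_gap: 41.2
at [602.5  58.4 166.6] 12.14 gap 41.2 F [ 0.2  0.8 -0.9] t 5.2
[[0.0, 0.7, 0.2, 22.5, -0.03], [0.0, 0.7, 0.2, 22.5, -0.03], [0.0, 0.7, 0.2, 22.5, -0.03], [0.0, 0.7, 0.2, 22.5, -0.03], [0.0, 0.7, 0.2, 22.5, -0.03]]
```

View pics/s1.png

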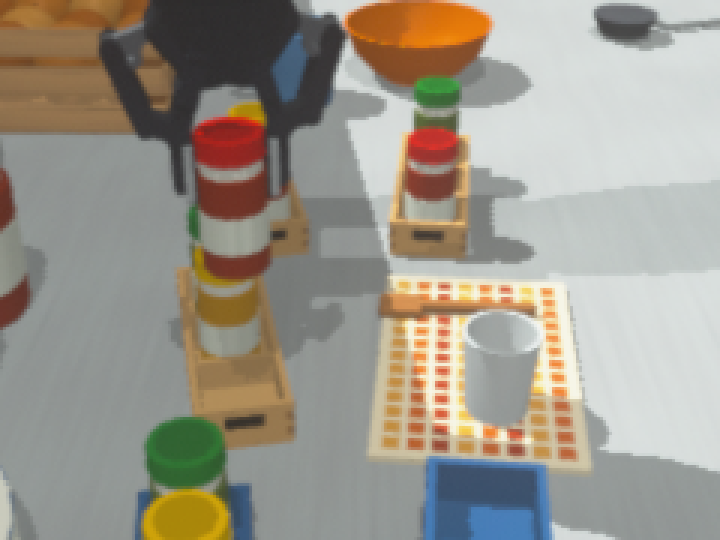

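```bash
python3 -m pendant '[[0,3.4,0.8,15,-0.1],[0,0,0,30,0],[0,0,0,30,0],[0,0,0,20,0],[0,0,0,8,0],[0,0,0,4,0],[0,0,0,0,0]]'
```

```text
time: 5.95
tool_pos: [607.2, 59.0, 61.6]
tcp_rot: [-180.0, 0.0, 12.4]
ft_force: [0.5, -0.6, -1.2]
finger_gap: 41.3
```

```bash
python3 -m pendant '[[0,-1,0.5,4,0],[0,0,0,3,0],[0,0,0,1.5,0],[0,0,0,0,0],[0,0,0,0,0]]'
```

```text
time: 6.45
tool_pos: [606.3, 57.8, 53.4]
tcp_rot: [180.0, -0.0, 12.3]
ft_force: [0.3, 0.3, -1.4]
finger_gap: 41.2
```

```bash
python3 -m pendant '[[0,0,0,1,0],[0,0,0,1,0],[0,0,0,1,0],[0,0,0,1,0],[0,0,0,0,0],[0,0,0,0,0]]'
```

```text
time: 7.05
tool_pos: [606.5, 57.7, 51.4]
tcp_rot: [180.0, -0.0, 12.3]
ft_force: [-9.0, -0.5, 15.8]
finger_gap: 41.1
```

```bash
python3 -m pendant '[[0,0,0,-1.5,0],[0.6,0,0,0,0],[0.8,0,0,0,0],[1,0,0,0,0],[1,0,0,0,0],[1,0,0,-15,0],[1,0,0,-30,0],[1,0,0,-40,0],[1,0,0,-35,0],[1,0,0,0,0]]'
python3 - <<'E'
from h import *
plan(607.3,250.7,172,7.2,6)
E
```

```text
time: 8.05
tool_pos: [610.2, 57.9, 179.3]
tcp_rot: [179.9, -0.7, 12.3]
ft_force: [0.0, 0.4, 0.1]
finger_gap: 85.4
at [610.2  57.9 179.3] 12.32 gap 85.4 F [0.  0.4 0.1] t 8.05
[[1.0, 6.4, -31.5, 1.2, 0.85], [1.0, 5.9, -31.6, 1.2, 0.85], [1.0, 5.4, -31.7, 1.2, 0.85], [1.0, 5.0, -31.8, 1.2, 0.85], [1.0, 4.5, -31.8, 1.2, 0.85], [1.0, 4.0, -31.9, 1.2, 0.85]]
```

```bash
python3 -m pendant '[[1,4,-22,0,0.85],[1,5,-33,0,0.85],[1,5,-37,0,0.85],[1,5,-37,0,0.85],[1,4.5,-34,0,0.85],[1,4,-27,0,0.85],[1,0,0,0,0],[1,0,0,0,0],[1,0,0,0,0]]'
python3 - <<'E'
from h import *
p,w=top();J=jars(w);print(J);cv2.imwrite("pics/t1.png",p)
print(rim2(w,615,0,10,J))
plan(607.3,250.7,48,7.2,1)
E
```

```text
time: 8.95
tool_pos: [599.9, 248.7, 170.8]
tcp_rot: [180.0, 0.0, 7.2]
ft_force: [-0.5, -0.1, -0.4]
finger_gap: 85.1
[[ 6.302e+02 -5.880e+01  2.130e+01  2.290e+02]
 [ 6.231e+02 -2.440e+02  2.100e+01  2.320e+02]
 [ 6.176e+02 -2.000e-01  2.110e+01  2.270e+02]
 [ 6.158e+02  1.947e+02  2.110e+01  2.310e+02]
 [ 6.070e+02  2.503e+02  2.100e+01  2.380e+02]
 [ 6.093e+02 -1.864e+02  2.090e+01  2.360e+02]
 [ 6.056e+02  5.730e+01  2.060e+01  2.310e+02]
 [ 4.696e+02 -1.900e+02  2.080e+01  2.540e+02]
 [ 4.597e+02 -3.067e+02  2.100e+01  2.600e+02]]
(array([ 6.184e+02, -2.000e-01]), np.float64(12.2), np.float64(0.009), 330, np.float64(30.8))
at [600.  248.5 170.8] 7.16 gap 85.6 F [ 0.6 -0.4  0. ] t 9.0
[[1.0, 7.5, -1.3, 122.8, -0.04]]
```

View pics/t1.png

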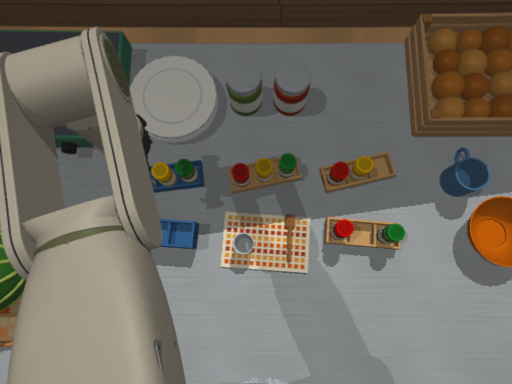

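```bash
python3 -m pendant '[[1,7.5,-1.5,20,0],[1,0,0,40,0],[1,0,0,38,0],[1,0,0,18,0],[1,0,0,5,0],[0.5,0,0,0,0],[0,0,0,0,0],[0,0,0,0,0],[0,0,0,0,0],[0,0,0,0,0]]'
python3 -m pendant '[[0,0,0,-10,0],[0,0,0,-25,0],[0,0,0,-35,0],[0,0,0,-35,0],[0,0,0,-15,0],[0,0,0,0,0],[0,0,0,0,0],[0,0,0,0,0]]'
python3 -c "
from h import *
plan(464.8,-249.3,172,-4.8,14,g=0)"
```

```text
time: 10.0
tool_pos: [608.6, 252.7, 52.3]
tcp_rot: [-180.0, -0.2, 7.2]
ft_force: [-2.1, -0.6, 7.3]
finger_gap: 41.1
time: 10.8
tool_pos: [605.6, 251.6, 166.7]
tcp_rot: [180.0, 0.2, 7.2]
ft_force: [0.4, 0.1, -2.1]
finger_gap: 41.1
at [605.6 251.6 166.7] 7.21 gap 41.1 F [ 0.4  0.1 -2.1] t 10.8
[[0.0, -14.5, 34.2, -0.4, 0.86], [0.0, -14.0, 34.4, -0.4, 0.86], [0.0, -13.4, 34.7, -0.4, 0.86], [0.0, -12.9, 34.9, -0.4, 0.86], [0.0, -12.4, 35.0, -0.4, 0.86], [0.0, -11.9, 35.2, -0.4, 0.86], [0.0, -11.3, 35.4, -0.4, 0.86], [0.0, -10.8, 35.6, -0.4, 0.86], [0.0, -10.3, 35.7, -0.4, 0.86], [0.0, -9.7, 35.9, -0.4, 0.86], [0.0, -9.2, 36.0, -0.4, 0.86], [0.0, -8.7, 36.1, -0.4, 0.86], [0.0, -8.1, 36.3, -0.4, 0.86], [0.0, -7.6, 36.4, -0.4, 0.86]]
```

```bash
python3 -m pendant '[[0,-9,22,-1,0.9],[0,-14,34,-1,0.9],[0,-13.5,34.7,-1,0.9],[0,-13,35,-1,0.9],[0,-12.5,35,-1,0.9],[0,-12,35,0,0.9],[0,-11.5,35.4,0,0.9],[0,-11,35.6,0,0.9],[0,-10.5,35.7,0,0.9],[0,-10,36,0,0.9]]'
python3 -m pendant '[[0,-9,36,0,0.8],[0,-8.7,36,0,0.8],[0,-8,36,0,0.8],[0,-7.6,34,0,0.6],[0,-2,10,0,0],[0,0,0,0,0],[0,0,0,0,0],[0,0,0,0,0]]'
python3 -c "
from h import *
plan(464.8,-248.6,58,-4.8,1,g=0)"
```

```text
time: 11.8
tool_pos: [506.1, -93.2, 172.5]
tcp_rot: [-180.0, 0.2, -1.8]
ft_force: [0.1, 0.1, -1.4]
finger_gap: 40.9
time: 12.6
tool_pos: [464.7, -240.7, 174.1]
tcp_rot: [-179.9, 0.0, -4.7]
ft_force: [0.5, 0.4, -1.8]
finger_gap: 41.2
at [ 464.7 -240.7  174.1] -4.7 gap 41.2 F [ 0.5  0.4 -1.8] t 12.6
[[0.0, 0.7, 7.8, 116.1, 0.1]]
```

```bash
python3 -m pendant '[[0,0.7,7.8,5,0],[0,0,0,25,0],[0,0,0,35,0],[0,0,0,30,0],[0,0,0,15,0],[0,0,0,6,0],[0,0,0,0,0],[0,0,0,0,0],[0,0,0,0,0]]'
```

```text
time: 13.5
tool_pos: [465.8, -250.8, 60.5]
tcp_rot: [179.9, -0.2, -4.8]
ft_force: [0.0, -0.5, -0.8]
finger_gap: 41.0
```

```bash
python3 -m pendant '[[0,-1,-2,3,0],[0,0,0,3,0],[0,0,0,2,0],[0,0,0,1,0],[0,0,0,0,0],[0,0,0,0,0]]'
```

```text
time: 14.1
tool_pos: [464.1, -248.4, 52.2]
tcp_rot: [180.0, -0.0, -4.8]
ft_force: [-9.6, 4.3, 22.3]
finger_gap: 41.7
```

```bash
python3 -m pendant '[[0,0,0,-1.5,0],[0.6,0,0,0,0],[0.8,0,0,0,0],[1,0,0,0,0],[1,0,0,0,0],[1,0,0,-15,0],[1,0,0,-30,0],[1,0,0,-40,0],[1,0,0,-35,0],[1,0,0,0,0]]'
python3 - <<'E'
from h import *
plan(616,194.6,172,7.2,13)
E
```

```text
time: 15.1
tool_pos: [467.0, -250.0, 178.9]
tcp_rot: [179.7, -0.6, -4.8]
ft_force: [1.2, -0.3, 0.4]
finger_gap: 85.7
at [ 467.  -250.   178.9] -4.78 gap 85.7 F [ 1.2 -0.3  0.4] t 15.1
[[1.0, 8.6, -35.0, 0.5, -0.92], [1.0, 9.1, -34.9, 0.5, -0.92], [1.0, 9.7, -34.7, 0.5, -0.92], [1.0, 10.3, -34.6, 0.5, -0.92], [1.0, 10.8, -34.4, 0.5, -0.92], [1.0, 11.4, -34.2, 0.5, -0.92], [1.0, 11.9, -34.0, 0.5, -0.92], [1.0, 12.5, -33.9, 0.5, -0.92], [1.0, 13.0, -33.6, 0.5, -0.92], [1.0, 13.5, -33.4, 0.5, -0.92], [1.0, 14.1, -33.2, 0.5, -0.92], [1.0, 14.6, -33.0, 0.5, -0.92], [1.0, 15.1, -32.7, 0.5, -0.92]]
```

```bash
python3 -m pendant '[[1,8.6,-35,0,-0.9],[1,9,-35,0,-0.9],[1,9.7,-34.7,0,-0.9],[1,10.3,-34.6,0,-0.9],[1,10.8,-34.4,0,-0.9],[1,11.4,-34,0,-0.9],[1,12,-34,0,-0.9],[1,12.5,-34,0,-0.9],[1,13,-33.6,0,-0.9],[1,13.5,-33.4,0,-0.9]]'
python3 -m pendant '[[1,14,-33,0,-0.9],[1,14.6,-33,0,-1],[1,15,-32.7,0,-1],[1,0,0,0,0],[1,0,0,0,0],[1,0,0,0,0]]'
python3 - <<'E'
from h import *
p,w=top();J=jars(w);print(J)
print(rim2(w,464,-250,-4,J))
plan(616,194.6,48,7.2,1)
E
```

```text
time: 16.1
tool_pos: [579.3, 95.3, 171.7]
tcp_rot: [180.0, -0.0, 4.3]
ft_force: [0.6, -0.6, -0.4]
finger_gap: 85.1
time: 16.7
tool_pos: [613.4, 195.3, 171.2]
tcp_rot: [180.0, 0.0, 7.1]
ft_force: [0.9, -0.5, 0.5]
finger_gap: 85.3
[[ 6.302e+02 -5.760e+01  2.090e+01  2.310e+02]
 [ 6.234e+02 -2.431e+02  2.110e+01  2.340e+02]
 [ 6.184e+02 -4.000e-01  2.090e+01  2.280e+02]
 [ 6.096e+02 -1.865e+02  2.060e+01  2.330e+02]
 [ 6.058e+02  5.690e+01  2.110e+01  2.320e+02]
 [ 4.698e+02 -1.905e+02  2.080e+01  2.490e+02]
 [ 4.629e+02 -2.509e+02  2.100e+01  2.580e+02]
 [ 4.601e+02 -3.063e+02  2.100e+01  2.610e+02]]
(array([ 464.8, -249.4]), np.float64(-4.64), np.float64(0.003), 375, np.float64(30.9))
at [613.5 195.  171.3] 7.06 gap 85.5 F [ 0.5 -0.2  0.1] t 16.75
[[1.0, 2.5, 0.7, 123.3, -0.14]]
```

```bash
python3 -m pendant '[[1,2.5,1,20,0],[1,0,0,40,0],[1,0,0,38,0],[1,0,0,18,0],[1,0,0,6,0],[0.5,0,0,0,0],[0,0,0,0,0],[0,0,0,0,0],[0,0,0,0,0],[0,0,0,0,0]]'
python3 -m pendant '[[0,0,0,-10,0],[0,0,0,-25,0],[0,0,0,-35,0],[0,0,0,-35,0],[0,0,0,-15,0],[0,0,0,0,0],[0,0,0,0,0],[0,0,0,0,0]]'
python3 -c "
from h import *
plan(637,-300.5,172,13.5,14,g=0)"
```

```text
time: 17.75
tool_pos: [617.6, 195.5, 51.5]
tcp_rot: [-180.0, -0.2, 7.1]
ft_force: [-1.1, -1.0, 7.2]
finger_gap: 41.2
time: 18.55
tool_pos: [614.8, 194.9, 166.3]
tcp_rot: [180.0, 0.2, 7.1]
ft_force: [0.5, -0.1, -0.9]
finger_gap: 41.3
at [614.8 194.9 166.3] 7.11 gap 41.3 F [ 0.5 -0.1 -0.9] t 18.55
[[0.0, -2.8, 35.3, -0.4, -0.46], [0.0, -3.1, 35.3, -0.4, -0.46], [0.0, -3.4, 35.3, -0.4, -0.46], [0.0, -3.6, 35.2, -0.4, -0.46], [0.0, -3.9, 35.2, -0.4, -0.46], [0.0, -4.2, 35.2, -0.4, -0.46], [0.0, -4.5, 35.1, -0.4, -0.46], [0.0, -4.8, 35.1, -0.4, -0.46], [0.0, -5.0, 35.1, -0.4, -0.46], [0.0, -5.3, 35.0, -0.4, -0.46], [0.0, -5.6, 35.0, -0.4, -0.46], [0.0, -5.9, 34.9, -0.4, -0.46], [0.0, -6.2, 34.9, -0.4, -0.46], [0.0, -6.4, 34.8, -0.4, -0.46]]
```

```bash
python3 -m pendant '[[0,-2,20,-1,-0.4],[0,-3,35,-1,-0.5],[0,-3.4,36,-1,-0.5],[0,-3.6,36,-1,-0.5],[0,-4,36,0,-0.5],[0,-4.2,36,0,-0.5],[0,-4.5,36,0,-0.5],[0,-4.8,36,0,-0.5],[0,-5,36,0,-0.5],[0,-5.3,36,0,-0.5]]'
python3 -m pendant '[[0,-5.6,36,0,-0.5],[0,-6,36,0,-0.4],[0,-6.2,36,0,-0.4],[0,-6.4,34.8,0,-0.4],[0,-1,10,0,0],[0,0,0,0,0],[0,0,0,0,0],[0,0,0,0,0]]'
python3 -c "
from h import *
plan(637,-300.5,58,13.5,1,g=0)"
```

```text
time: 19.55
tool_pos: [631.5, -150.8, 170.5]
tcp_rot: [-179.9, 0.2, 12.0]
ft_force: [-0.5, 0.6, -0.5]
finger_gap: 41.1
time: 20.35
tool_pos: [642.0, -302.5, 172.5]
tcp_rot: [-179.9, 0.0, 13.8]
ft_force: [-0.7, -0.2, -1.5]
finger_gap: 40.9
at [ 642.  -302.5  172.5] 13.8 gap 40.9 F [-0.7 -0.2 -1.5] t 20.35
[[0.0, -4.4, -3.1, 114.5, 0.3]]
```

```bash
python3 -m pendant '[[0,-4.4,-2.5,5,0.3],[0,0,0,25,0],[0,0,0,35,0],[0,0,0,30,0],[0,0,0,14,0],[0,0,0,4,0],[0,0,0,0,0],[0,0,0,0,0],[0,0,0,0,0]]'
```

```text
time: 21.25
tool_pos: [638.5, -303.6, 62.6]
tcp_rot: [179.9, -0.1, 13.4]
ft_force: [1.5, 0.1, -1.5]
finger_gap: 40.9
```

```bash
python3 -m pendant '[[0,-0.7,-3,4,0],[0,0,0,3,0],[0,0,0,2,0],[0,0,0,1,0],[0,0,0,0.5,0],[0,0,0,0,0],[0,0,0,0,0]]'
```

```text
time: 21.95
tool_pos: [635.8, -300.3, 51.5]
tcp_rot: [180.0, -0.0, 13.4]
ft_force: [-6.5, 3.0, 11.4]
finger_gap: 41.2
```

```bash
python3 -m pendant '[[0,0,0,-1.5,0],[0.6,0,0,0,0],[0.8,0,0,0,0],[1,0,0,0,0],[1,0,0,0,0],[1,0,0,-15,0],[1,0,0,-30,0],[1,0,0,-40,0],[1,0,0,-35,0],[1,0,0,0,0]]'
python3 - <<'E'
from h import *
p,w=top();cv2.imwrite("pics/t2.png",p);J=jars(w)
t=rim2(w,608,251,7,J,26,36);print(t);print("pile",rim(w,462,260,-4,58,68))
plan(t[0][0],t[0][1],160,t[1],15)
E
```

```text
time: 22.95
tool_pos: [639.3, -302.1, 180.9]
tcp_rot: [179.5, -0.5, 13.4]
ft_force: [0.5, -0.4, 1.5]
finger_gap: 85.3
(array([608.8, 251. ]), np.float64(7.33), np.float64(0.02), 511, np.float64(30.7))
pile (array([462.3, 259.6]), np.float64(-4.02), np.float64(0.011), 542, np.float64(62.9))
at [ 638.2 -301.5  177.5] 13.42 gap 85.4 F [-0.   0.4 -0.5] t 23.0
[[1.0, 6.6, -36.3, 1.2, 0.41], [1.0, 6.4, -36.3, 1.2, 0.41], [1.0, 6.1, -36.4, 1.2, 0.41], [1.0, 5.9, -36.4, 1.2, 0.41], [1.0, 5.6, -36.5, 1.2, 0.41], [1.0, 5.4, -36.5, 1.2, 0.41], [1.0, 5.1, -36.5, 1.2, 0.41], [1.0, 4.8, -36.6, 1.2, 0.41], [1.0, 4.6, -36.6, 1.2, 0.41], [1.0, 4.3, -36.6, 1.2, 0.41], [1.0, 4.1, -36.7, 1.2, 0.41], [1.0, 3.8, -36.7, 1.2, 0.41], [1.0, 3.5, -36.7, 1.2, 0.41], [1.0, 3.3, -36.7, 1.2, 0.41], [1.0, 3.0, -36.8, 1.2, 0.41]]
```

View pics/t2.png

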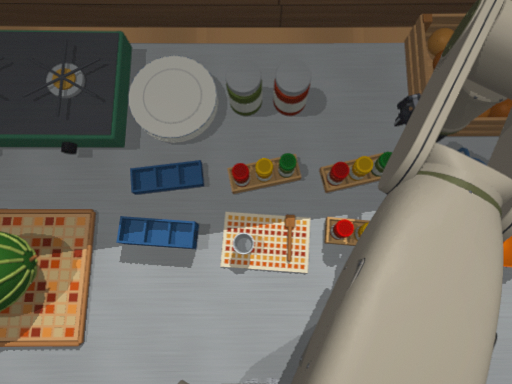

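```bash
python3 -m pendant '[[1,6.6,-30,0,0.4],[1,6.4,-38,0,0.4],[1,6,-38,0,0.4],[1,6,-38,0,0.4],[1,5.6,-38,0,0.4],[1,5.4,-38,0,0.4],[1,5,-38,1,0.4],[1,4.8,-38,2,0.4],[1,4.6,-38,2,0.4],[1,4.3,-38,2,0.4]]'
python3 -m pendant '[[1,4,-38,2,0.4],[1,3.8,-38,2,0.4],[1,3.5,-38,2,0.4],[1,3.3,-38,2,0.4],[1,2,-20,2,0.4],[1,0,0,0,0],[1,0,0,0,0],[1,0,0,0,0]]'
python3 -c "
from h import *
plan(608.8,251,4,7.3,1)"
```

```text
time: 24.0
tool_pos: [613.8, 76.9, 163.6]
tcp_rot: [-180.0, 0.1, 9.4]
ft_force: [0.7, -1.0, -0.3]
finger_gap: 85.2
time: 24.8
tool_pos: [605.0, 246.9, 153.9]
tcp_rot: [180.0, 0.0, 7.4]
ft_force: [-0.0, 0.8, 0.7]
finger_gap: 85.4
at [605.  246.9 153.9] 7.38 gap 85.4 F [-0.   0.8  0.7] t 24.8
[[1.0, 4.3, -3.6, 149.9, 0.08]]
```

Centre first and descend to about z 24, then check alignment.

```bash
python3 -m pendant '[[1,4.3,-3.6,10,0],[1,0,0,30,0],[1,0,0,40,0],[1,0,0,28,0],[1,0,0,8,0],[1,0,0,0,0],[1,0,0,0,0],[1,0,0,0,0]]'
python3 -c "
from h import *
plan(608.8,251,4,7.3,1)"
```

```text
time: 25.6
tool_pos: [610.7, 252.5, 40.8]
tcp_rot: [-180.0, -0.2, 7.4]
ft_force: [-0.4, -0.6, -0.5]
finger_gap: 85.1
at [610.7 252.5  40.8] 7.4 gap 85.1 F [-0.4 -0.6 -0.5] t 25.6
[[1.0, -2.1, 1.2, 36.8, 0.1]]
```

```bash
python3 -m pendant '[[1,-1.2,0.8,10,0],[1,0,0,13,0],[1,0,0,8,0],[1,0,0,3,0],[1,0,0,0,0],[1,0,0,0,0],[1,0,0,0,0]]'
```

```text
time: 26.3
tool_pos: [608.3, 251.3, 4.8]
tcp_rot: [-180.0, -0.1, 7.4]
ft_force: [0.5, -0.6, 0.4]
finger_gap: 85.3
```

```bash
python3 -m pendant '[[0.8,0,0,0,0],[0.7,0,0,0,0],[0.5,0,0,0,0],[0,0,0,0,0],[0,0,0,0,0],[0,0,0,0,0],[0,0,0,0,0]]' 40
```

```text
time: 27.0
tool_pos: [608.4, 251.3, 5.0]
tcp_rot: [-180.0, -0.1, 7.4]
ft_force: [-0.6, 0.1, 5.8]
finger_gap: 63.4
```

```bash
python3 -m pendant '[[0,0,0,-5,0],[0,0,0,-15,0],[0,0,0,-25,0],[0,0,0,-35,0],[0,0,0,-25,0],[0,0,0,-10,0],[0,0,0,0,0],[0,0,0,0,0],[0,0,0,0,0]]'
python3 - <<'E'
from h import *
plan(462.3,259.6,115,-4.05,8,g=0)
p,w=top("side"); cv2.imwrite("pics/s2.png",p)
E
```

```text
time: 27.9
tool_pos: [606.3, 250.6, 116.7]
tcp_rot: [180.0, 0.2, 7.4]
ft_force: [0.1, -1.1, -2.8]
finger_gap: 63.0
at [606.3 250.6 116.7] 7.42 gap 63.0 F [ 0.1 -1.1 -2.8] t 27.9
[[0.0, -17.7, -3.4, 0.2, 1.43], [0.0, -17.8, -3.0, 0.2, 1.43], [0.0, -17.9, -2.5, 0.2, 1.43], [0.0, -17.9, -2.1, 0.2, 1.43], [0.0, -18.0, -1.6, 0.2, 1.43], [0.0, -18.0, -1.2, 0.2, 1.43], [0.0, -18.0, -0.7, 0.2, 1.43], [0.0, -18.0, -0.3, 0.2, 1.43]]
```

View pics/s2.png

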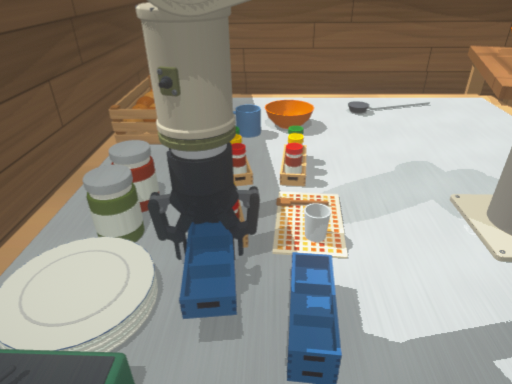

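```bash
python3 -m pendant '[[0,-10,-3.4,0,1.4],[0,-18,-3,0,1.4],[0,-20,-2.5,0,1.4],[0,-21,-2,0,1.4],[0,-21,-1.6,0,1.4],[0,-21,-1.2,0,1.4],[0,-19,-0.7,0,1.5],[0,-14,-0.3,0,1.5],[0,0,0,0,0],[0,0,0,0,0]]'
python3 -m pendant '[[0,0,0,0,0],[0,0,0,0,0]]'
python3 - <<'E'
from h import *
plan(462.3,259.9,80,-4.05,1,g=0)
p,w=top("side"); cv2.imwrite("pics/s3.png",p[180:384,230:400].repeat(3,0).repeat(3,1)[:600])
E
```

```text
time: 28.95
tool_pos: [462.8, 259.8, 118.6]
tcp_rot: [180.0, 0.0, -3.9]
ft_force: [0.5, 0.1, -2.8]
finger_gap: 63.3
time: 29.15
tool_pos: [463.6, 259.8, 119.1]
tcp_rot: [180.0, -0.0, -4.0]
ft_force: [0.8, -1.0, -3.1]
finger_gap: 63.1
at [463.6 259.8 119.1] -3.99 gap 63.1 F [ 0.8 -1.  -3.1] t 29.15
[[0.0, -1.3, -0.1, 39.1, 0.06]]
```

View pics/s3.png

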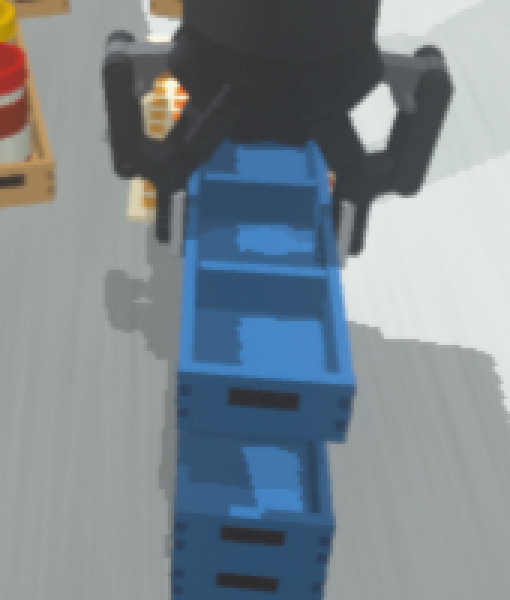

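```bash
python3 -m pendant '[[0,-1,0,5,0],[0,0,0,15,0],[0,0,0,14,0],[0,0,0,5,0],[0,0,0,1,0],[0,0,0,0,0],[0,0,0,0,0],[0,0,0,0,0],[0,0,0,0,0]]'
python3 - <<'E'
from h import *
p,w=top("side");m=(abs(w[:,:,0]-462)<50)&(abs(w[:,:,1]-260)<115)
z=w[:,:,2][m];print(np.histogram(z,range(0,130,4)))
print("held",rim(w,462,260,-4,98,109)); 
q=w[m&(w[:,:,1]>335)];
for a,b in((20,55),(75,98)):
    s=q[(q[:,2]>a)&(q[:,2]<b)];f=s[s[:,1]>np.percentile(s[:,1],60)];print(a,np.percentile(s[:,1],[50,90,97]).round(1),f[:,0].min().round(1),f[:,0].max().round(1))
plan(462.3,259.9,69,-4.05,1,g=0)
E
```

```text
time: 30.1
tool_pos: [462.3, 260.1, 79.8]
tcp_rot: [-180.0, -0.0, -4.0]
ft_force: [0.3, -0.7, -3.5]
finger_gap: 63.0
(array([ 945,   91,   85,   98,   89,   89,  112,  103,  107,  168,  100,
        112,   99,  106,  121,  202,  125,    0,   29, 1117,  973,  309,
        312,  357,  361,  536,  864,   70,   55,   49,   49,   32]), array([  0,   4,   8,  12,  16,  20,  24,  28,  32,  36,  40,  44,  48,
        52,  56,  60,  64,  68,  72,  76,  80,  84,  88,  92,  96, 100,
       104, 108, 112, 116, 120, 124, 128]))
held (array([464.3, 261.8]), np.float64(-3.98), np.float64(1.578), 1623, np.float64(105.4))
20 [351.9 353.6 354.3] 437.5 477.1
75 [351.9 353.8 354.4] 437.8 483.6
at [462.3 260.1  79.7] -3.98 gap 63.4 F [ 0.8  0.  -1.9] t 30.15
[[0.0, 0.0, 0.2, 10.7, 0.07]]
```

Run:
```python
from h import *
p,w=top("side");q=w.reshape(-1,3)
for a,b in((5,28),(36,60),(78,90),(90,106)):
    s=q[(q[:,2]>a)&(q[:,2]<b)&(abs(q[:,0]-462)<55)&(q[:,1]>343)&(q[:,1]<365)]
    k=np.polyfit(s[:,0],s[:,1],1);print(a,s[:,0].min().round(1),s[:,0].max().round(1),"face y@460",np.polyval(k,460).round(1),"slope",np.degrees(np.arctan(k[0])).round(1),len(s))
```

```text
5 438.3 502.4 face y@460 352.6 slope -4.0 539
36 438.0 502.1 face y@460 352.5 slope -3.9 627
78 438.5 502.0 face y@460 352.5 slope -4.1 350
90 438.1 502.5 face y@460 352.4 slope -4.0 532
```

Aligned to within half a millimetre. Lower to contact.

```bash
python3 -m pendant '[[0,0,0,4,0],[0,0,0,3,0],[0,0,0,2,0],[0,0,0,1,0],[0,0,0,0,0],[0,0,0,0,0],[0,0,0,0,0]]'
```

```text
time: 30.9
tool_pos: [462.1, 260.0, 69.2]
tcp_rot: [-180.0, -0.0, -4.0]
ft_force: [-0.3, 0.6, -2.5]
finger_gap: 63.3
```

```bash
python3 -m pendant '[[0,0,0,0.7,0],[0,0,0,0.5,0],[0,0,0,0,0],[0,0,0,0,0]]'
```

```text
time: 31.3
tool_pos: [462.2, 260.0, 69.0]
tcp_rot: [-180.0, -0.0, -4.0]
ft_force: [-3.9, -2.4, 6.0]
finger_gap: 63.3
```

Contact. Release gently and rise.

```bash
python3 -m pendant '[[0.7,0,0,0,0],[0.8,0,0,0,0],[0.9,0,0,0,0],[1,0,0,0,0],[1,0,0,0,0],[1,0,0,-5,0],[1,0,0,-20,0],[1,0,0,-35,0],[1,0,0,-40,0],[1,0,0,-40,0]]'
python3 -m pendant '[[1,0,-30,0,0],[1,0,-40,0,0],[1,0,-45,0,0],[1,0,-45,0,0],[1,0,-45,0,0],[1,0,-20,0,0],[1,0,0,0,0],[1,0,0,0,0],[1,0,0,0,0]]'
python3 - <<'E'
from h import *
p,w=top("side");cv2.imwrite("pics/s4.png",p)
p,w2=top();cv2.imwrite("pics/t4.png",p);J=jars(w2);print(J)
for n,(x,y,a,z) in dict(redc=(618,0,12,31),greenc=(623,-243,13,31),yelc=(465,-249,-4,31)).items(): print(n,rim2(w2,x,y,a,J))
print("stack top",rim(w2,462,260,-4,88,100))
q=w.reshape(-1,3)
for a,b in((5,28),(36,60),(68,80),(80,92)):
    s=q[(q[:,2]>a)&(q[:,2]<b)&(abs(q[:,0]-462)<55)&(q[:,1]>343)&(q[:,1]<365)]
    if len(s): print(a,s[:,0].min().round(1),s[:,0].max().round(1),np.polyval(np.polyfit(s[:,0],s[:,1],1),460).round(1))
print(r.sense()["tool_pos"],r.sense()["finger_gap"])
print([optics.search_frame(c,"beaker_mid")[0]["at"] for c in("top","side")])
E
```

```text
time: 32.3
tool_pos: [461.6, 259.8, 209.5]
tcp_rot: [180.0, 0.0, -4.0]
ft_force: [0.8, -0.3, -0.4]
finger_gap: 85.1
time: 33.2
tool_pos: [477.8, 483.5, 208.1]
tcp_rot: [180.0, 0.0, -4.0]
ft_force: [0.7, -0.8, 0.5]
finger_gap: 85.7
[[ 6.343e+02 -3.018e+02  2.080e+01  2.340e+02]
 [ 6.311e+02 -5.780e+01  2.080e+01  2.280e+02]
 [ 6.229e+02 -2.436e+02  2.100e+01  2.330e+02]
 [ 6.181e+02  2.000e-01  2.060e+01  2.280e+02]
 [ 6.091e+02 -1.860e+02  2.090e+01  2.350e+02]
 [ 6.055e+02  5.730e+01  2.070e+01  2.320e+02]
 [ 4.695e+02 -1.902e+02  2.060e+01  2.530e+02]
 [ 4.627e+02 -2.507e+02  2.070e+01  2.590e+02]
 [ 4.601e+02 -3.072e+02  2.100e+01  2.590e+02]]
redc (array([ 6.184e+02, -2.000e-01]), np.float64(12.28), np.float64(0.006), 332, np.float64(30.8))
greenc (array([ 623.3, -244.1]), np.float64(13.52), np.float64(0.008), 316, np.float64(31.4))
yelc (array([ 464.7, -249.4]), np.float64(-4.63), np.float64(0.004), 371, np.float64(31.5))
stack top (array([462.3, 259.6]), np.float64(-4.2), np.float64(0.013), 626, np.float64(94.7))
5 438.5 502.4 352.6
36 437.8 502.2 352.6
68 438.1 496.4 352.4
80 437.9 484.9 352.7
[477.95920144 483.38158374 208.36118652] 85.23531217806826Traceback (most recent call last):
  File "<stdin>", line 11, in <module>
IndexError: list index out of range
```

View pics/s4.png

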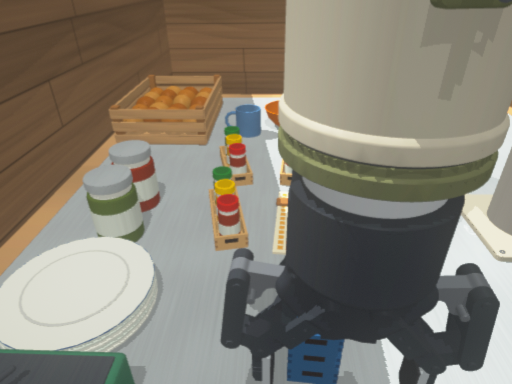

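View pics/t4.png

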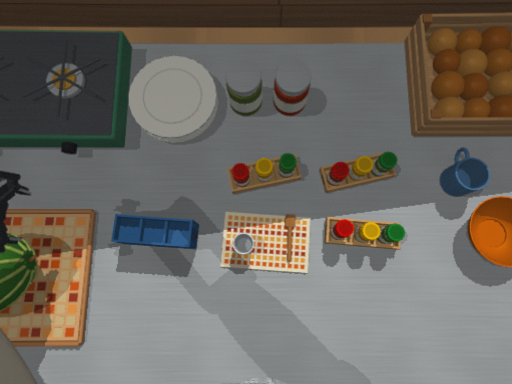

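The top view shows each caddy with red, yellow and green jars. The stack at (155,232) is square, and the beaker is still at pixel (243,243), as in the first picture.

```bash
python3 -c "
from bench import hand_in
print(hand_in())"
```

```text
the job is handed in; nothing more can be done
None
```

I moved the red, yellow and green jars one by one from the blue carrier into the gaps of the three caddies, lowering each until it touched the compartment floor. I then stacked the empty carrier on the pile. The job was handed in at about 33 s, with the gripper open and clear of everything.

**Final checks:**
- **Jars:** all nine stand upright with level tops. The three I placed are within about 3 mm of their compartment centres.
- **Caddies:** none moved by more than about 0.5 mm from the first measurement.
- **Stack:** the top carrier is centred at (462.3, 259.6) with a yaw of −4.2°. The pile beneath measured (462.3, 259.6) with a yaw of −4.0°, and its rim is at the expected height.
- **Contact forces:** wrist readings while setting down peaked at about 22 N.

**A check that failed:** the network search for the beaker returned nothing in at least one view at the end, and the arm was blocking the side camera. I relied on the top picture, where the beaker looks unmoved at the same pixel as at the start.

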